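Slide the oil bottle into its stall

TASK

Push the tall oil bottle across the tiles into its low three-sided wooden stall, until its whole foot is inside the stall, and leave it standing there. Its outside is slippery, so do not take it between the fingers or lift it: push it gently from outside so that it slides and stays upright all the way, and leave the pot, plate, paddle and ladle where they are.

Things in the scene. Friction and masses are not known exactly. Their poses are not given: they have to be found in the camera images.
- bottle: Tall full oil bottle, yellowish, white cap, the only tall narrow thing on the counter: round, 64 mm in diameter up to 150 mm, then narrowing to a 32 mm cap; 250 mm tall, 0.3 to 0.65 kg. Loose, upright. Origin: centre of its underside; z up its axis (yaw means nothing). It slides when pushed less than about 40 mm above the counter (roughly 1 to 6 N); pushed half-way up it tips over.
- stall: Fixed wooden stall: back board and two side boards, 40 mm high, 14 mm thick, no floor, open on one side and on top; 100 mm deep and 96 mm wide inside. Origin: on the tiles, mid-space. Horizontal +x points from the mouth (plane x = -50 mm) to the back board (inner face x = +50 mm); sides' inner faces at y = +-48 mm. The bottle's foot is wholly inside with its centre at x = -18 to +18 mm.
- sufuria: Aluminium cooking pot, rim 220 mm in diameter, with a green lid held by a spring clip, about 145 mm tall in all, to the left. Loose bystander; origin at the centre of its underside.
- plate: Blue plastic serving plate, 210 mm in diameter, 22 mm high, lying at the far left. Loose bystander; origin at the centre of its underside.
- mwiko: Flat wooden cooking paddle, 325 mm long, 12 mm thick, blade 60 mm wide, lying flat at the far right of the counter. Loose bystander; origin on its underside, 180 mm from the handle's end and 145 mm from the blade's end; x from the handle to the blade.
- ladle: Steel ladle lying on the counter at the near left: bowl 82 mm in diameter, 34 mm high, round handle 9 mm thick reaching to 255 mm from the bowl's centre. Loose bystander; origin under the bowl's centre; the handle runs to -x.
- jiko_near (a point): The point of the charcoal stove nearest the counter's middle, at counter height below its rim. The stove is fixed, on the right end: 270 mm in diameter, 205 mm tall, its axis 135 mm to the right (-y) of this point.
There are look-alikes about, which are no part of the job. Leave any grey or red look-alike of the bottle alone.

How it is judged:
By the outcome, as a careful person would: the job done as asked, in the order asked, and still so for the second after the job is handed in, with the robot touching nothing.
It also fails if it takes over 67 s, if anything falls off the work surface, if the arm or the gripper's body presses on something with over 40 N, if the wrist force passes 120 N, or if a joint passes its speed limit or range.

ROBOT

A 6-joint arm with a two-finger parallel gripper is mounted at the origin on the work surface. World frame = base frame: x ahead of the robot, y to its left, z up, the work surface at z = 0. Lengths are in m, angles in rad, forces in N, time in s.
With the tool pointing down it reaches from about 0.275 to 0.725 m from the base axis. Payload 5.6 kg.
Tool frame: the origin (TCP) lies between the finger pads; the fingertips stand manip.tips_ahead ahead of it and the grasp point (between the pads) lies 8 mm behind it (manip.tips_ahead is the distance from the TCP to the fingertips, in m); z points along the fingers, y is the line along which they close (so a half turn about z gives the same grasp; the last joint's range is limited). The gripper opens to 85 mm and grips with 20 to 120 N. Pads are 22 mm wide; open, the fingers measure 114 mm over their backs; the gripper's body (76 mm by 85 mm) begins 54 mm behind the grasp point. The pads swing forward as they close: fully open they stand 13 mm farther back than shut.
Start: joints at [-1.012, 0.255, 0.108, 0, -1.424, -0.285], TCP at [0.149, -0.53, 0.219] pointing down, gripper open.
Joint ranges: [-2.95, 2.95], [-1.21, 1.97], [-1.09, 1.5], [-2.87, 1.71], [-2.94, -0.07], [-3.05, 3.05]. Speed limits (rad/s): [2.57, 2.57, 3.14, 3.14, 3.14, 3.14].

INTERFACE

Orientations are given as a unit quaternion [w, x, y, z].
In Python, from plant import monitor, cams, manip gives the robot as it stands. The module is installed in compiled form; this text tells all that it offers.
- The arm moves only by the tool step_arm, never from a script. Its argument "rows" is a list of rows, each a list of 7 numbers: the turn, a rotation vector about the world's x, y, z in degrees, then the shift along the world's x, y, z in cm, then the closure, from 0 (fully open) to 1 (shut). A call has exactly 8 rows; each row is the pose to reach, as a shift and turn from the pose commanded when the call began; what a row does not reach only later rows make up. A row lasts 1/12 s, in which the tool goes at most 41.7 mm and 7.16 degrees, less where a joint would pass 70% of its speed; a pose out of reach is approached as far as the arm can. A call with a gripper value outside its range is refused whole. The fingers move at their own pace and stop on an object; "newtons" is the grip in N (left out, the last holds). Time passes only in rows, so rows that repeat a pose let the fingers close, or fill a call up. It gives the time, the measured TCP pose, the force, the opening and the grip force at its end, in the units of the state.
- monitor.get_state(): the state, without advancing time (a new reading comes with each control period).
- cams.grab_frame(name): name is "side" or "top"; returns a dict with "pixels" (384x512x3 uint8, red, green, blue), "vertical_fov" (degrees; the focal length in pixels is half the picture's height over the tangent of half this angle, whatever the lens; pixels are square), "cx", "cy" (the principal point, pixels), "eye" and "attitude" of the camera in the world. Camera axes: x right, y down, z forward; pixel columns grow to the right and rows downward; lengths in m; the calibration is good to about 2 mm. A picture is of the moment at which its call begins. There is no depth.
- manip.sign_off(): hands the job in; it is judged then, once.
The state is a dict: "time": time; "qpos": joint angles; "dq": joint speeds; "joint_efforts": joint torques, N m; "eef_pos": TCP position; "eef_rot": TCP orientation; "force": force on the tool from outside, world axes, zero at the start; "ft_torque": the same for the moment, N m; "finger_gap": opening from 0.0 (shut) to 1.0 (fully open); "finger_force": force on a finger pad.
Only numpy, scipy, OpenCV 4.12 (cv2) and the standard library are available. Lean on these libraries where they do the work, as an engineer would, in place of code of your own. Each camera call takes 0.05 s, during which the arm holds its last target. There are 200 camera calls.

## Working session

There is one attempt and no reset: what is moved stays moved. The work goes in short steps, Python scripts to look and compute and a tool call to move; the robot and the scene stay as the last step left them, time stands still between calls to the robot, and variables do not carry over. Pictures are saved under pics/ and viewed, at most 10 in all, crops included, and the job is handed in when it is done.

Besides the shell and the picture viewer there is one more tool, called after "Emit:" as name([rows], argument=value, ...), one row to a line, values as JSON. step_arm: Moves the arm, as the interface text tells. Its arguments: {"type":"object","properties":{"rows":{"type":"array"},"newtons":{"type":"number"}},"required":["rows"]}

```bash
mkdir -p pics; cat > h.py <<'E'
import numpy as np, cv2
from scipy.spatial.transform import Rotation as R
from plant import monitor, cams, manip
def grab(n):
    f=cams.grab_frame(n); return f
def rot(f):
    a=np.array(f["attitude"],float)
    return a if a.shape==(3,3) else R.from_quat(np.r_[a[1:],a[0]]).as_matrix()
def foc(f): return 192/np.tan(np.radians(f["vertical_fov"])/2)
def cast(f,u,v,z):
    d=rot(f)@np.array([(u-f["cx"])/foc(f),(v-f["cy"])/foc(f),1]); e=np.array(f["eye"])
    return e+d*(z-e[2])/d[2]
def proj(f,p):
    c=rot(f).T@(np.array(p)-f["eye"]); return c[:2]/c[2]*foc(f)+[f["cx"],f["cy"]]
def save(f,n): cv2.imwrite("pics/"+n,cv2.cvtColor(f["pixels"],cv2.COLOR_RGB2BGR))
E
python3 - <<'E'
from h import *
for n in("top","side"):
    f=grab(n); save(f,n+"0.png"); print(n,f["eye"],f["attitude"],f["vertical_fov"],f["cx"],f["cy"], [k for k in f])
print(monitor.get_state(), manip.tips_ahead)
E
```

```text
top [ 0.41495991 -0.05515292  1.05637834] [ 0.03401172 -0.69599716  0.71654898 -0.0314437 ] 57.64321410648076 261.4066196579007 188.91314055994016 ['pixels', 'vertical_fov', 'cx', 'cy', 'eye', 'attitude']
side [ 1.70161362 -0.32580537  1.06714876] [-0.32790133  0.71596197  0.55786854 -0.2620341 ] 44.46837232436671 264.30687331397934 187.87547595463923 ['pixels', 'vertical_fov', 'cx', 'cy', 'eye', 'attitude']
{'time': 0.1, 'qpos': array([-1.01239000e+00,  2.55678322e-01,  1.07184185e-01, -3.96358733e-04,
       -1.42389960e+00, -2.84635957e-01]), 'dq': array([-0.00108981, -0.00041637,  0.00394808,  0.00238345, -0.00049121,
       -0.00169121]), 'joint_efforts': array([-2.44664130e-03, -3.87603271e+01,  2.38475794e+01,  5.37788451e+00,
       -3.77575139e-03, -2.02394261e-06]), 'eef_pos': array([ 0.14864915, -0.52907532,  0.21861509]), 'eef_rot': array([-1.47926468e-04, -1.36429168e-01,  9.90649487e-01,  8.08996068e-04]), 'force': array([-0.1444096 , -0.08787833,  0.66264736]), 'ft_torque': array([ 0.04148569, -0.03262609, -0.00197584]), 'finger_force': 0.0, 'finger_gap': 1.001185715285219} 0.011
```

View pics/top0.png

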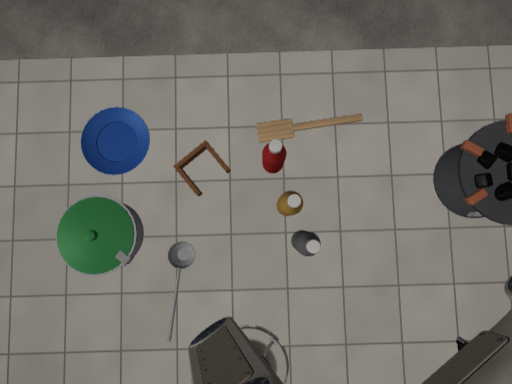

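View pics/side0.png

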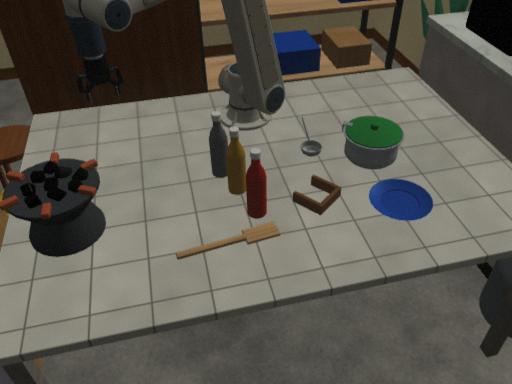

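The top view shows the grey bottle at (310,243), the amber one at (290,203) and the red one at (273,156). Amber is the yellowish bottle with the white cap, so it's the one to push. The stall is at about (203,168), with its mouth facing lower right, and the ladle bowl is at (182,255). The side view has the amber bottle at (235,165), between the grey and red ones, and the stall at (318,194).

```bash
cat > m.py <<'E'
from h import *
def bottle(lo=(15,130,60),hi=(27,255,255)):
    # top: neighbourhood masks; side: foot
    out={}
    for n in("top","side"):
        f=grab(n); hsv=cv2.cvtColor(f["pixels"],cv2.COLOR_RGB2HSV)
        m=cv2.morphologyEx(cv2.inRange(hsv,lo,hi),cv2.MORPH_OPEN,np.ones((3,3)))
        c=[k for k in cv2.findContours(m,0,2)[0] if cv2.contourArea(k)>60]
        out[n]=(f,c,hsv)
    return out
E
python3 - <<'E'
from m import *
o=bottle()
for n,(f,c,h) in o.items():
    print(n,[(cv2.boundingRect(k),cv2.contourArea(k)) for k in c])
f,_,h=o["top"]
print("capTop",cast(f,294,201,.25),"px hsv",h[203,287],h[168,188],h[158,218])
g,_,hs=o["side"]; print(hs[180,235],hs[190,305])
# stall
m=cv2.inRange(h,(3,80,30),(14,255,190)); m[:, :160]=0;m[:,245:]=0;m[:130]=0;m[205:]=0
k=max(cv2.findContours(m,0,2)[0],key=cv2.contourArea); print(cv2.contourArea(k),cv2.boundingRect(k))
ap=cv2.approxPolyDP(k,2.5,True)[:,0]
for p in ap: print(p,cast(f,*p,.04)[:2].round(4))
(c,s,a)=cv2.minAreaRect(k); b=cv2.boxPoints((c,s,a)); print([cast(f,*p,.04)[:2].round(4) for p in b])
A=cv2.resize(f["pixels"][125:275,150:350],(800,600),interpolation=cv2.INTER_CUBIC)
cv2.imwrite("pics/c1.png",A[...,::-1])
E
```

```text
top [((277, 192, 24, 23), 233.0)]
side [((0, 211, 9, 30), 123.0), ((236, 140, 10, 52), 199.5), ((326, 27, 44, 21), 578.0)]
capTop [ 0.45961231 -0.1278325   0.25      ] px hsv [ 20  69 134] [ 21  23 145] [ 13 140  91]
[ 21 157  57] [ 22  27 142]
496.0 (174, 141, 56, 55)
[206 141] [0.6568 0.1073]
[174 165] [0.5877 0.2027]
[198 195] [0.497 0.133]
[201 193] [0.5026 0.1241]
[181 169] [0.5752 0.1821]
[183 165] [0.5869 0.1761]
[207 148] [0.6357 0.1046]
[227 172] [0.5623 0.0468]
[229 170] [0.568  0.0408]
[array([0.5853, 0.2071]), array([0.6619, 0.1109]), array([0.5687, 0.0387]), array([0.4934, 0.1345])]
```

View pics/c1.png

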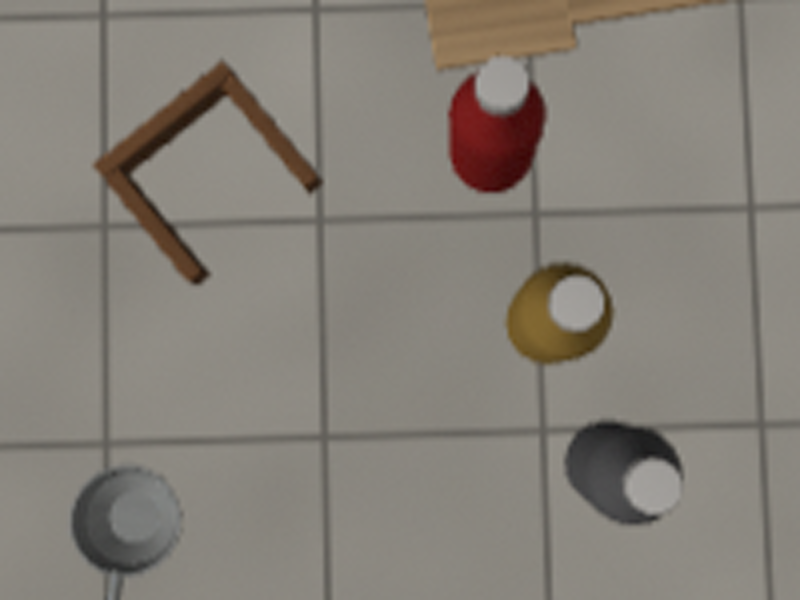

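```bash
python3 - <<'E'
from m import *
f=grab("side"); t=grab("top")
for z in(.2,.3,.4,.45,.5,.55,.6): print(z,"side",proj(f,[.149,-.53,z]).round(),"top",proj(t,[.149,-.53,z]).round())
for r in(.1,.2,.3,.4):
  print(r,[proj(f,[r*.271,-r*.962,z]).round() for z in (.4,.6,.7)])
for n,u,v in(("amber",294.25,200.75),("grey",313.75,246.75),("red",275.5,146)): print(n,cast(t,u,v,.25).round(4))
print(proj(t,[.46,-.128,0]),349*.032/1.056)
A=cv2.resize(f["pixels"][0:130,30:300],(800,385)); cv2.imwrite("pics/c2.png",A[...,::-1])
E
```

```text
0.2 side [107. 110.] top [467. 328.]
0.3 side [100.  84.] top [495. 343.]
0.4 side [93. 57.] top [531. 362.]
0.45 side [89. 42.] top [554. 374.]
0.5 side [85. 27.] top [582. 389.]
0.55 side [81. 11.] top [615. 406.]
0.6 side [76. -6.] top [656. 427.]
0.1 [array([217.,  29.]), array([212., -29.]), array([210., -62.])]
0.2 [array([191.,  35.]), array([185., -24.]), array([181., -58.])]
0.3 [array([165.,  41.]), array([156., -19.]), array([151., -53.])]
0.4 [array([137.,  47.]), array([125., -14.]), array([119., -49.])]
amber [ 0.4602 -0.1284  0.25  ]
grey [ 0.3538 -0.169   0.25  ]
red [ 0.59   -0.0893  0.25  ]
[286.77713185 205.65541074] 10.575757575757576
```

View pics/c2.png

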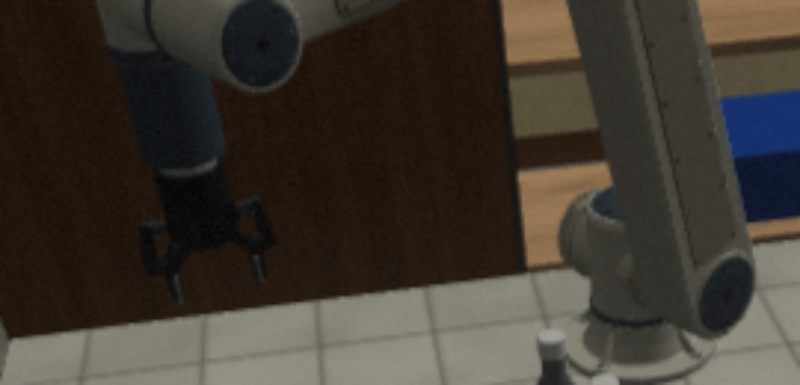

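The crop confirms the arm's wrist sits about 0.32 m above the TCP, so the forearm will clear the 250 mm grey bottle. I'll tilt the tool 30° with the tips leading, use the partly closed fingers as a two-point cradle, and push +y first, then along the stall axis at about 38.3°.

```bash
python3 - <<'E'
from h import *
q=monitor.get_state(); e=q["eef_rot"]; r0=R.from_quat(np.r_[e[1:],e[0]])
y=r0.as_matrix()[:,1]; a=np.degrees(np.arctan2(y[1],y[0])); print(a)
rz=R.from_euler('z',-a if abs(a)<90 else 180-a,degrees=True)
r=R.from_rotvec([30,0,0],degrees=True)*rz
print(r.as_rotvec(degrees=True), np.linalg.norm(r.as_rotvec(degrees=True)), (r*r0).as_matrix().round(2))
print((np.array([.46,-.255,.2])-q["eef_pos"])*100)
E
```

```text
105.68957763607293
[ 25.63663235 -19.42769514  72.50514533] 79.32003754319285 [[ 0.   -1.   -0.  ]
 [-0.87 -0.    0.5 ]
 [-0.5   0.   -0.87]]
[31.12781803 27.43276281 -1.90614424]
```

Emit:
step_arm([
  [1.6, -1.2, 4.5, 2, 1.7, 0, 0.2],
  [3.2, -2.4, 9, 4, 3.4, 0, 0.4],
  [4.8, -3.6, 13.5, 6, 5.1, 0, 0.62],
  [6.4, -4.8, 18, 8, 6.8, 0, 0.62],
  [8, -6, 22.5, 10, 8.5, 0, 0.62],
  [9.6, -7.3, 27, 12, 10.2, 0, 0.62],
  [11.2, -8.5, 31.5, 14, 11.9, 0, 0.62],
  [12.8, -9.7, 36.2, 16, 13.7, 0, 0.62],
], newtons=30)

```text
time: 0.97
eef_pos: [0.3095, -0.3917, 0.2195]
eef_rot: [0.098, -0.437, 0.889, 0.098]
force: [1.9, -0.4, -0.3]
finger_gap: 0.376
finger_force: 0.0
```

Emit:
step_arm([
  [1.6, -1.2, 4.5, 2, 1.7, 0, 0.62],
  [3.2, -2.4, 9, 4, 3.4, 0, 0.62],
  [4.8, -3.6, 13.5, 6, 5.1, 0, 0.62],
  [6.4, -4.8, 18, 8, 6.8, 0, 0.62],
  [8, -6, 22.5, 10, 8.5, 0, 0.62],
  [9.6, -7.3, 27, 12, 10.2, 0, 0.62],
  [11.2, -8.5, 31.5, 14, 11.9, 0, 0.62],
  [12.8, -9.7, 36.2, 15.1, 13.7, -2, 0.62],
])

```text
time: 1.63
eef_pos: [0.4624, -0.256, 0.202]
eef_rot: [-0.184, 0.685, -0.682, -0.18]
force: [0.1, 0.4, 1.8]
finger_gap: 0.376
finger_force: 0.0
```

Emit:
step_arm([
  [0, 0, 0, -0.1, 0, -2.2, 0.62],
  [0, 0, 0, -0.2, 0, -4.4, 0.62],
  [0, 0, 0, -0.2, 0, -6.6, 0.62],
  [0, 0, 0, -0.2, 0, -8.8, 0.62],
  [0, 0, 0, -0.2, 0, -11, 0.62],
  [0, 0, 0, -0.2, 0, -13.2, 0.62],
  [0, 0, 0, -0.2, 0, -15.4, 0.62],
  [0, 0, 0, -0.2, 0, -17.2, 0.62],
])

```text
time: 2.3
eef_pos: [0.4573, -0.2551, 0.0256]
eef_rot: [0.183, -0.682, 0.684, 0.184]
force: [0.3, 0.4, -0.3]
finger_gap: 0.38
finger_force: 0.0
```

Emit:
step_arm([
  [0, 0, 0, 0, 0.8, 0, 0.62],
  [0, 0, 0, 0, 1.6, 0, 0.62],
  [0, 0, 0, 0, 2.4, 0, 0.62],
  [0, 0, 0, 0, 3.2, 0, 0.62],
  [0, 0, 0, 0, 4, 0, 0.62],
  [0, 0, 0, 0, 4.8, 0, 0.62],
  [0, 0, 0, 0, 5.5, 0, 0.62],
  [0, 0, 0, 0, 6, 0, 0.62],
])

```text
time: 2.97
eef_pos: [0.4579, -0.1945, 0.0279]
eef_rot: [0.183, -0.683, 0.684, 0.183]
force: [0.4, -0.3, 0.6]
finger_gap: 0.379
finger_force: 0.0
```

```bash
python3 - <<'E'
from h import *
f=grab("side"); t=grab("top")
a=cv2.resize(f["pixels"][60:240,120:320],(400,360)); b=cv2.resize(t["pixels"][120:300,200:400],(400,360))
cv2.imwrite("pics/c3.png",np.hstack([a,b])[...,::-1]); print(monitor.get_state()["eef_pos"],monitor.get_state()["force"])
E
```

```text
[ 0.457756   -0.19466167  0.02772735] [ 0.54557648  0.74192774 -0.2053605 ]
```

View pics/c3.png

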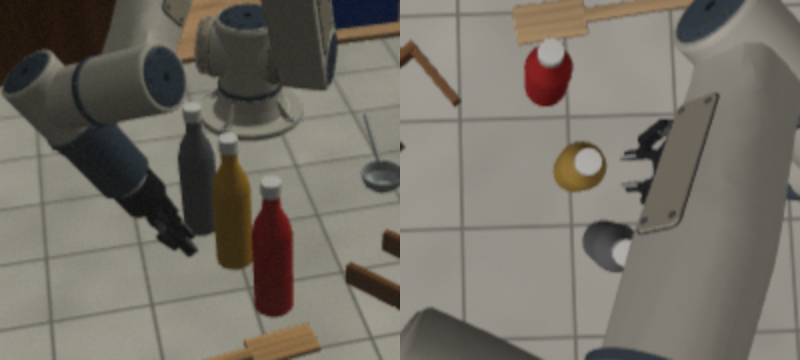

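The side crop has the amber bottle at (235,200), with the fingertips at (190,250) short of it. In the top crop the cradle is to its right and the forearm runs close over the grey cap at (622,255). I need the forearm's height before going on.

```bash
python3 - <<'E'
from h import *
f=grab("side"); t=grab("top")
def ray(c,u,v):
    d=rot(c)@np.array([(u-c["cx"])/foc(c),(v-c["cy"])/foc(c),1]); return np.array(c["eye"]),d/np.linalg.norm(d)
a,d=ray(t,356,125)
for s in((134,102),(202,97)):
    b,g=ray(f,*s); k=np.linalg.lstsq(np.c_[d,-g],b-a,rcond=None)[0]
    print(s,a+k[0]*d,b+k[1]*g)
s=monitor.get_state(); print(s["qpos"].round(3))
e=s["eef_rot"]; z=R.from_quat(np.r_[e[1:],e[0]]).as_matrix()[:,2]
w=s["eef_pos"]-.32*z; print("axis pt",w, proj(f,w),proj(t,w))
print("grey cap vs fa: proj top of (grey xy) z .25",proj(t,[.354,-.169,.25]),proj(f,[.354,-.169,.25]))
A=cv2.resize(f["pixels"][40:190,100:300],(800,600)); cv2.imwrite("pics/c4.png",A[...,::-1])
E
```

```text
(134, 102) [ 0.59138651 -0.23623808  0.40871256] [ 0.57905313 -0.4017681   0.45163453]
(202, 97) [ 0.5821103  -0.22671693  0.44276573] [ 0.58229273 -0.2258602   0.44257588]
[-0.463  0.519  0.035 -0.474 -1.363  0.627]
axis pt [ 0.45762336 -0.35530066  0.3047447 ] [157.62696145 123.1725338 ] [401.84270951 197.37526869]
grey cap vs fa: proj top of (grey xy) z .25 [313.75330468 246.6427965 ] [214.82362327 113.04946293]
```

View pics/c4.png

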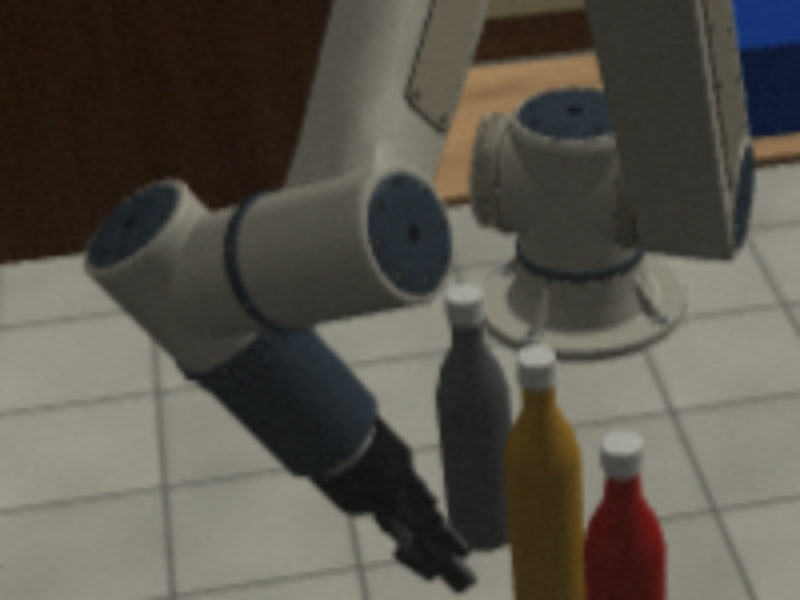

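The forearm end is at z of about 0.44 m, well above the grey bottle, so I can start the push.

Emit:
step_arm([
  [0, 0, 0, 0.2, 0.4, 0, 0.62],
  [0, 0, 0, 0.2, 0.8, 0, 0.62],
  [0, 0, 0, 0.2, 1.2, 0, 0.62],
  [0, 0, 0, 0.2, 1.6, 0, 0.62],
  [0, 0, 0, 0.2, 2, 0, 0.62],
  [0, 0, 0, 0.2, 2.4, 0, 0.62],
  [0, 0, 0, 0.2, 2.8, 0, 0.62],
  [0, 0, 0, 0.2, 3.2, 0, 0.62],
])

```text
time: 3.83
eef_pos: [0.4597, -0.1631, 0.0274]
eef_rot: [0.183, -0.682, 0.684, 0.183]
force: [0.1, -0.5, 0.3]
finger_gap: 0.378
finger_force: 0.0
```

```bash
cat > cap.py <<'E'
from h import *
def cap(n="top",p=None,z=.25):
    f=grab(n)
    u,v=proj(f,[*p,z]).astype(int); r=14
    sub=f["pixels"][v-r:v+r,u-r:u+r].astype(int)
    m=((sub.min(2)>150)&(sub.max(2)-sub.min(2)<25)).astype(np.uint8)
    return f,m,u-r,v-r,sub
def amber(n="top"):
    f=grab(n); h=cv2.cvtColor(f["pixels"],cv2.COLOR_RGB2HSV)
    m=cv2.inRange(h,(16,110,50),(27,255,255)); m[:,:150]=0; m[:,340:]=0; m[:100]=0; m[290:]=0
    m=cv2.morphologyEx(m,cv2.MORPH_OPEN,np.ones((2,2)))
    n_,l,s,c=cv2.connectedComponentsWithStats(m); i=1+np.argmax(s[1:,4]); return f,s[i],c[i]
def fix(f,s,z=.25):
    # white cap: brightest low-saturation blob near the amber body
    x,y,w,h_,_=s; p=f["pixels"][y-12:y+h_+12,x-12:x+w+12].astype(int)
    m=((p.min(2)>165)&(p.max(2)-p.min(2)<22)).astype(np.uint8)
    n_,l,st,c=cv2.connectedComponentsWithStats(m); k=[(st[i,4],c[i]+[x-12,y-12]) for i in range(1,n_) if 80<st[i,4]<300]
    return [(a,cc.round(1),cast(f,*cc,z)[:2].round(4)) for a,cc in k]
if __name__=="__main__":
    f,s,c=amber(); s_=monitor.get_state(); print(s,fix(f,s)); print(s_["eef_pos"].round(4),s_["force"].round(2),s_["time"])
E
python3 cap.py
```

```text
[278 193  26  24 298] []
[ 0.4598 -0.1624  0.0275] [-0.06  0.9  -0.09] 3.8833
```

```bash
python3 - <<'E'
from cap import *
f,s,c=amber(); print(f["pixels"][198:205:3,290:299:3].tolist())
E
sed -i 's/p.min(2)>165)&(p.max(2)-p.min(2)<22/p.min(2)>152)\&(p.max(2)-p.min(2)<30/; s/80<st/40<st/' cap.py; python3 cap.py
```

```text
[[[171, 168, 164], [170, 167, 164], [169, 166, 163]], [[174, 171, 167], [172, 170, 165], [171, 169, 164]], [[174, 171, 167], [173, 171, 167], [171, 169, 165]]]
[278 193  26  24 299] [(np.int32(120), array([293.6, 200.5]), array([ 0.4608, -0.1271]))]
[ 0.4597 -0.1632  0.0275] [ 0.67 -0.54  0.52] 3.9833
```

Emit:
step_arm([
  [0, 0, 0, 0, 0.3, 0, 0.62],
  [0, 0, 0, 0, 0.6, 0, 0.62],
  [0, 0, 0, 0, 0.9, 0, 0.62],
  [0, 0, 0, 0, 1.2, 0, 0.62],
  [0, 0, 0, 0, 1.5, 0, 0.62],
  [0, 0, 0, 0, 1.8, 0, 0.62],
  [0, 0, 0, 0, 2.1, 0, 0.62],
  [0, 0, 0, 0, 2.4, 0, 0.62],
])

```text
time: 4.65
eef_pos: [0.4595, -0.1394, 0.0274]
eef_rot: [0.183, -0.682, 0.684, 0.183]
force: [1.1, -2.0, -0.6]
finger_gap: 0.38
finger_force: 1.2
```

```bash
python3 cap.py
```

```text
[272 194  25  24 285] [(np.int32(116), array([286.4, 202.2]), array([ 0.4574, -0.1102]))]
[ 0.4595 -0.1387  0.0274] [ 0.24 -1.55 -0.34] 4.7
```

```bash
python3 - <<'E'
from cap import *
f=grab("side");t=grab("top"); print(monitor.get_state()["force"])
for p in((.4574,-.1102,0),(.4574,-.1102,.25)): print(proj(f,p),proj(t,p))
a=cv2.resize(f["pixels"][110:230,180:300],(480,480),interpolation=2); b=cv2.resize(t["pixels"][160:240,260:313],(318,480),interpolation=2)
cv2.imwrite("pics/c5.png",np.hstack([a,b])[...,::-1])
E
```

```text
[ 0.09546382 -1.05250967 -0.61910821]
[241.65548416 187.28073256] [280.92562373 206.68573776]
[238.45521162 127.15306966] [286.41084022 202.17754988]
```

View pics/c5.png

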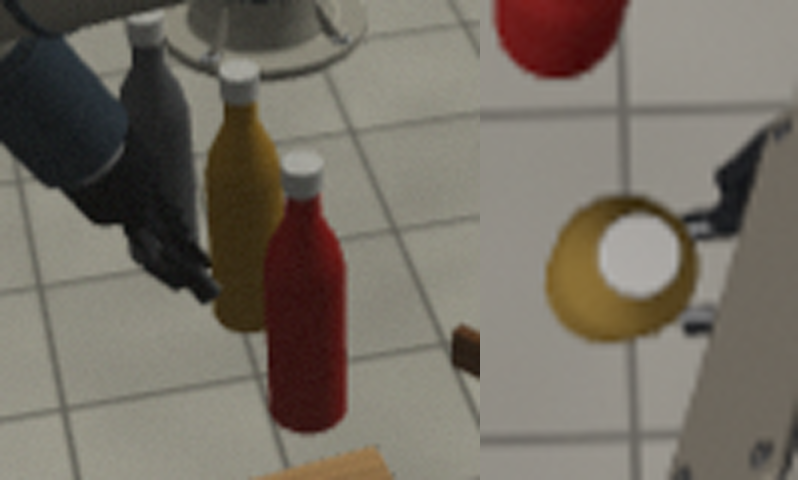

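The bottle is upright in both crops. The fingertips sit low on its right side and the cradle is centred on it, so I'll keep pushing +y.

Emit:
step_arm([
  [0, 0, 0, 0, 0.4, 0, 0.62],
  [0, 0, 0, 0, 0.9, 0, 0.62],
  [0, 0, 0, 0, 1.4, 0, 0.62],
  [0, 0, 0, 0, 1.9, 0, 0.62],
  [0, 0, 0, 0, 2.4, 0, 0.62],
  [0, 0, 0, 0, 2.9, 0, 0.62],
  [0, 0, 0, 0, 3.4, 0, 0.62],
  [0, 0, 0, 0, 3.9, 0, 0.62],
])

```text
time: 5.47
eef_pos: [0.4597, -0.0999, 0.0274]
eef_rot: [0.183, -0.682, 0.684, 0.183]
force: [0.9, -3.0, 0.1]
finger_gap: 0.386
finger_force: 1.3
```

```bash
python3 cap.py
```

```text
[259 194  23  24 268] [(np.int32(117), array([269.5, 202.5]), array([ 0.4577, -0.071 ]))]
[ 0.4596 -0.0989  0.0275] [-0.65 -0.18 -0.23] 5.5167
```

Emit:
step_arm([
  [0, 0, 0, 0, 0.6, 0, 0.62],
  [0, 0, 0, 0, 1.2, 0, 0.62],
  [0, 0, 0, 0, 1.8, 0, 0.62],
  [0, 0, 0, 0, 2.4, 0, 0.62],
  [0, 0, 0, 0, 3, 0, 0.62],
  [0, 0, 0, 0, 3.6, 0, 0.62],
  [0, 0, 0, 0, 4.2, 0, 0.62],
  [0, 0, 0, 0, 4.8, 0, 0.62],
])

```text
time: 6.18
eef_pos: [0.4597, -0.0518, 0.0274]
eef_rot: [0.183, -0.682, 0.684, 0.183]
force: [-0.2, -2.6, 0.1]
finger_gap: 0.38
finger_force: 1.4
```

Emit:
step_arm([
  [0, 0, 0, 0, 0.6, 0, 0.62],
  [0, 0, 0, 0, 1.2, 0, 0.62],
  [0, 0, 0, 0, 1.8, 0, 0.62],
  [0, 0, 0, 0, 2.4, 0, 0.62],
  [0, 0, 0, 0, 3, 0, 0.62],
  [0, 0, 0, 0, 3.6, 0, 0.62],
  [0, 0, 0, 0, 4.2, 0, 0.62],
  [0, 0, 0, 0, 4.6, 0, 0.62],
])

```text
time: 6.85
eef_pos: [0.4597, -0.0057, 0.0275]
eef_rot: [0.183, -0.682, 0.684, 0.183]
force: [-0.1, -2.6, -0.1]
finger_gap: 0.381
finger_force: 1.4
```

```bash
python3 cap.py
```

```text
[222 207  11  11  55] [(np.int32(103), array([228.2, 203.6]), array([0.458 , 0.0244]))]
[ 0.4596 -0.0051  0.0275] [-0.69  1.21  0.01] 6.9
```

The bottle is upright and within a few mm of the stall axis. Next I back off, lift, turn to a 39° heading and come down behind it.

Emit:
step_arm([
  [0, 0, 0, 0, -1, 0, 0.62],
  [0, 0, 0, 0, -2.2, 0, 0.62],
  [0, 0, 0, 0, -3, 2, 0.62],
  [0, 0, 0, 0, -3, 6, 0.62],
  [0, 0, 0, 0, -3, 10, 0.62],
  [0, 0, 0, 0, -3, 14, 0.62],
  [0, 0, 0, 0, -3, 18, 0.62],
  [0, 0, 0, 0, -3, 22, 0.62],
])

```text
time: 7.57
eef_pos: [0.4591, -0.0376, 0.2495]
eef_rot: [0.183, -0.682, 0.684, 0.183]
force: [1.8, -0.2, -0.2]
finger_gap: 0.381
finger_force: 0.0
```

Emit:
step_arm([
  [0, 0, -6.4, -0.4, 0, 2, 0.62],
  [0, 0, -12.8, -1, 0.2, 3, 0.62],
  [0, 0, -19.2, -1.6, 0.4, 3, 0.62],
  [0, 0, -25.6, -2.2, 0.8, 3, 0.62],
  [0, 0, -32, -2.8, 1.2, 3, 0.62],
  [0, 0, -38.4, -3.4, 1.6, 3, 0.62],
  [0, 0, -44.8, -4, 2, 3, 0.62],
  [0, 0, -51, -4.4, 2.5, 3, 0.62],
])

```text
time: 8.23
eef_pos: [0.4154, -0.0132, 0.2778]
eef_rot: [0.244, -0.321, 0.911, 0.086]
force: [0.3, -0.6, -0.2]
finger_gap: 0.38
finger_force: 0.0
```

```bash
python3 cap.py; python3 - <<'E'
from h import *
s=monitor.get_state(); e=s["eef_rot"]; z=R.from_quat(np.r_[e[1:],e[0]]).as_matrix()[:,2]; print(z,np.degrees(np.arctan2(z[1],z[0])),s["qpos"].round(2))
f=grab("side"); t=grab("top")
# refine stall in clear view: rim top brown
h=cv2.cvtColor(t["pixels"],cv2.COLOR_RGB2HSV); m=cv2.inRange(h,(3,80,30),(14,255,190)); m[:, :160]=0;m[:,245:]=0;m[:130]=0;m[205:]=0
k=max(cv2.findContours(m,0,2)[0],key=cv2.contourArea); print([cast(t,*p,.04)[:2].round(4) for p in cv2.boxPoints(cv2.minAreaRect(k))])
a=cv2.resize(f["pixels"][60:240,160:360],(400,360)); b=cv2.resize(t["pixels"][120:300,150:350],(400,360))
cv2.imwrite("pics/c6.png",np.hstack([a,b])[...,::-1])
E
```

```text
[222 195  26  24 301] [(np.int32(116), array([228.5, 203.7]), array([0.4578, 0.0237]))]
[ 0.4139 -0.0116  0.278 ] [-4.12  1.22 -1.01] 8.2833
[ 0.39138427  0.3135007  -0.86517956] 38.69489685239411 [ 0.07 -0.28 -0.27 -0.32 -1.15 -0.9 ]
[array([0.5859, 0.2065]), array([0.6612, 0.1094]), array([0.567 , 0.0384]), array([0.493 , 0.1351])]
```

View pics/c6.png

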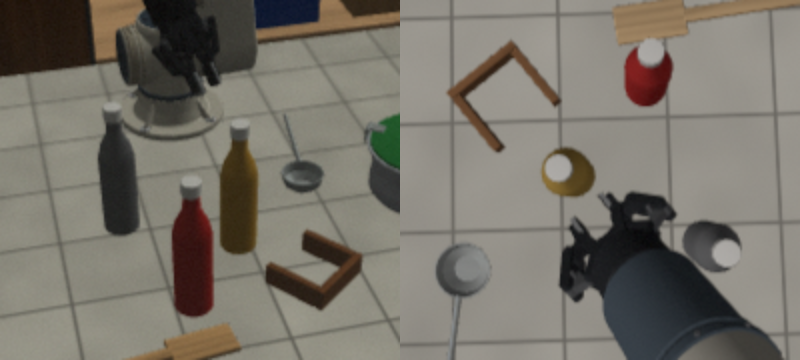

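Emit:
step_arm([
  [0, 0, 0, 0, 0, -3.2, 0.62],
  [0, 0, 0, 0, 0, -6.6, 0.62],
  [0, 0, 0, 0, 0, -10, 0.62],
  [0, 0, 0, 0, 0, -13.4, 0.62],
  [0, 0, 0, 0, 0, -16.8, 0.62],
  [0, 0, 0, 0, 0, -20, 0.62],
  [0, 0, 0, 0, 0, -23, 0.62],
  [0, 0, 0, 0, 0, -25, 0.62],
])

```text
time: 9.05
eef_pos: [0.415, -0.0127, 0.0242]
eef_rot: [0.241, -0.324, 0.91, 0.087]
force: [0.0, 0.3, -0.8]
finger_gap: 0.384
finger_force: 0.0
```

Emit:
step_arm([
  [0, 0, 0, 0.3, 0.2, 0, 0.62],
  [0, 0, 0, 0.6, 0.5, 0, 0.62],
  [0, 0, 0, 0.9, 0.7, 0, 0.62],
  [0, 0, 0, 1.2, 1, 0, 0.62],
  [0, 0, 0, 1.5, 1.2, 0, 0.62],
  [0, 0, 0, 1.8, 1.5, 0, 0.62],
  [0, 0, 0, 2.2, 1.8, 0, 0.62],
  [0, 0, 0, 2.6, 2.1, 0, 0.62],
])

```text
time: 9.72
eef_pos: [0.442, 0.0094, 0.0276]
eef_rot: [0.243, -0.325, 0.91, 0.087]
force: [-2.7, -2.3, 3.1]
finger_gap: 0.385
finger_force: 2.3
```

```bash
python3 cap.py
```

```text
[221 194  26  24 306] [(np.int32(116), array([227. , 201.9]), array([0.4619, 0.0272]))]
[0.4428 0.0098 0.0277] [-0.68 -0.82  0.77] 9.7667
```

Emit:
step_arm([
  [0, 0, 0, 0.4, 0.3, 0, 0.62],
  [0, 0, 0, 0.8, 0.6, 0, 0.62],
  [0, 0, 0, 1.2, 1, 0, 0.62],
  [0, 0, 0, 1.6, 1.3, 0, 0.62],
  [0, 0, 0, 2, 1.6, 0, 0.62],
  [0, 0, 0, 2.4, 2, 0, 0.62],
  [0, 0, 0, 2.8, 2.3, 0, 0.62],
  [0, 0, 0, 3.2, 2.6, 0, 0.62],
])

```text
time: 10.43
eef_pos: [0.4742, 0.0356, 0.0273]
eef_rot: [0.243, -0.325, 0.91, 0.087]
force: [-3.7, -2.2, 2.9]
finger_gap: 0.383
finger_force: 2.5
```

Emit:
step_arm([
  [0, 0, 0, 0.4, 0.3, 0, 0.62],
  [0, 0, 0, 0.8, 0.6, 0, 0.62],
  [0, 0, 0, 1.2, 1, 0, 0.62],
  [0, 0, 0, 1.6, 1.3, 0, 0.62],
  [0, 0, 0, 2, 1.6, 0, 0.62],
  [0, 0, 0, 2.4, 2, 0, 0.62],
  [0, 0, 0, 2.8, 2.3, 0, 0.62],
  [0, 0, 0, 3.2, 2.6, 0, 0.62],
])

```text
time: 11.1
eef_pos: [0.5062, 0.0616, 0.0273]
eef_rot: [0.243, -0.325, 0.91, 0.087]
force: [-3.1, -2.2, 3.0]
finger_gap: 0.38
finger_force: 2.5
```

```bash
python3 cap.py
```

```text
[200 170  29  27 421] [(np.int32(120), array([203.8, 174.9]), array([0.5267, 0.0799]))]
[0.5071 0.062  0.0275] [-0.7  -0.21  0.7 ] 11.15
```

Emit:
step_arm([
  [0, 0, 0, 0.4, 0.3, 0, 0.62],
  [0, 0, 0, 0.9, 0.7, 0, 0.62],
  [0, 0, 0, 1.4, 1.1, 0, 0.62],
  [0, 0, 0, 1.9, 1.5, 0, 0.62],
  [0, 0, 0, 2.4, 1.9, 0, 0.62],
  [0, 0, 0, 2.9, 2.3, 0, 0.62],
  [0, 0, 0, 3.4, 2.8, 0, 0.62],
  [0, 0, 0, 3.8, 3.1, 0, 0.62],
])

```text
time: 11.82
eef_pos: [0.5445, 0.0928, 0.0273]
eef_rot: [0.243, -0.325, 0.91, 0.087]
force: [-2.9, -1.7, 2.2]
finger_gap: 0.378
finger_force: 2.1
```

```bash
python3 cap.py
```

```text
[188 155  30  29 492] [(np.int32(111), array([190.4, 159. ]), array([0.565 , 0.1108]))]
[0.5452 0.0932 0.0275] [-0.18  0.52  0.62] 11.8667
```

Emit:
step_arm([
  [0, 0, 0, 0.2, 0.2, 0, 0.62],
  [0, 0, 0, 0.4, 0.3, 0, 0.62],
  [0, 0, 0, 0.6, 0.5, 0, 0.62],
  [0, 0, 0, 0.8, 0.6, 0, 0.62],
  [0, 0, 0, 0.9, 0.7, 0, 0.62],
  [0, 0, 0, 0.9, 0.7, 0, 0.62],
  [0, 0, 0, 0.5, 0.4, 0, 0.62],
  [0, 0, 0, -0.2, -0.2, 0, 0.62],
])

```text
time: 12.53
eef_pos: [0.5425, 0.0905, 0.0277]
eef_rot: [0.244, -0.325, 0.91, 0.087]
force: [1.0, 0.6, -0.9]
finger_gap: 0.381
finger_force: 0.0
```

Emit:
step_arm([
  [0, 0, 0, -1, -0.8, 0, 0.62],
  [0, 0, 0, -2.4, -2, 0, 0.62],
  [0, 0, 0, -4, -3.2, 0, 0.62],
  [0, 0, 0, -6, -4.8, 1, 0.62],
  [0, 0, 0, -8, -6.4, 3, 0.62],
  [0, 0, 0, -9, -7.2, 6, 0.62],
  [0, 0, 0, -10, -8, 9, 0.62],
  [0, 0, 0, -10, -8, 12, 0.62],
])

```text
time: 13.2
eef_pos: [0.4396, 0.0087, 0.1486]
eef_rot: [0.243, -0.324, 0.91, 0.087]
force: [1.5, 0.2, -0.5]
finger_gap: 0.381
finger_force: 0.0
```

```bash
python3 cap.py; python3 - <<'E'
from h import *
f=grab("side"); t=grab("top")
a=cv2.resize(f["pixels"][90:270,180:380],(400,360)); b=cv2.resize(t["pixels"][90:270,100:300],(400,360))
cv2.imwrite("pics/c7.png",np.hstack([a,b])[...,::-1])
E
```

```text
[185 152  31  30 526] [(np.int32(121), array([187.3, 155.2]), array([0.5743, 0.1181]))]
[0.4442 0.0086 0.1559] [ 3.13 -1.33  7.23] 13.25
```

View pics/c7.png

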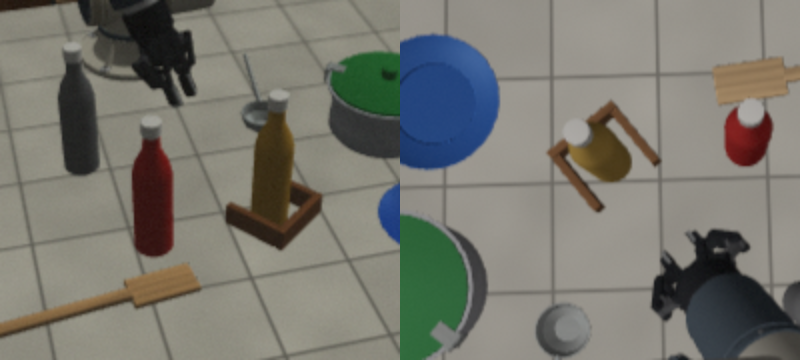

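Both crops show the amber bottle upright and centred in the stall, with its foot inside the boards. The other objects are where they were and the gripper is clear.

Emit:
step_arm([
  [0, 0, 0, 0, 0, 1, 0.62],
  [0, 0, 0, 0, 0, 2, 0.62],
  [0, 0, 0, 0, 0, 3, 0.62],
  [0, 0, 0, 0, 0, 3, 0.62],
  [0, 0, 0, 0, 0, 3, 0.62],
  [0, 0, 0, 0, 0, 3, 0.62],
  [0, 0, 0, 0, 0, 3, 0.62],
  [0, 0, 0, 0, 0, 3, 0.62],
])

```text
time: 14.02
eef_pos: [0.4416, 0.0102, 0.1767]
eef_rot: [0.243, -0.324, 0.91, 0.087]
force: [0.0, -0.1, -0.3]
finger_gap: 0.377
finger_force: 0.0
```

```bash
python3 cap.py; python3 -c "
from plant import manip
print(manip.sign_off())"
```

```text
[185 152  31  30 527] [(np.int32(122), array([187.3, 155.2]), array([0.5742, 0.118 ]))]
[0.4416 0.0102 0.1767] [-0.56  0.01  0.09] 14.0667
the job is handed in; nothing more can be done
None
```

The oil bottle stands upright in the stall, measured within about 2 mm of its centre so its whole foot is inside; nothing else was seen to move, and I handed the job in at about 14 s.

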